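# Torque the spindle nut with a break-over wrench

## Task

The big hexagon nut on top of the cutter arbor is only hand-tight. Pick up the torque wrench, fit its ring gently over the nut until it is fully down, and tighten the nut clockwise until the wrench handle breaks over at its hinge; stop there, without driving the hinge on to its end stop. Then ease the handle back until it is straight again and let go, leaving the wrench sitting down on the tight nut and the things around it untouched.

Things in the scene. Friction and masses are not known exactly. Their poses are not given: they have to be found in the camera images.
- wrench: Break-over torque wrench, steel, black rubber grip, 211 mm from ring centre to handle end, 0.44 kg, flat on the bench at first. Origin: ring centre, on the underside; z up; x along the straight handle, away from the ring. Ring 34 mm high, 69 across, open right through; hexagon hole 43 over flats, x through the middle of a flat. The frame is the ring head's; the handle hinges 44 mm out.
- wrench_grip (a point): Centre of the grip: a rubber sleeve 24 x 24 mm, 104 long, on the handle 130 mm from the ring centre, 13 mm above the ring underside. The wrench's centre of mass lies 55 to 75 mm nearer the ring. The sleeve swivels lightly by 0.2 rad either way about a vertical pin here, so the hand only pushes and hardly twists. x along the sleeve away from the ring, z up.
- break_hinge (a joint): Hinge of the wrench: 0 = handle straight, positive = handle bent clockwise (from above) against the ring head, end stop 0.36 rad. A preloaded spring holds it straight up to about 1.2 N m at the hinge (some 13 N across the handle at wrench_grip); then it gives way: the force stops rising and the nut stops turning. Eased back, it straightens by itself.
- nut_seat (a point): Centre of the nut underside, on the vertical arbor axis, 95 mm above the bench; z up, x through a flat; turns with the nut. Hexagon nut 41 mm over flats, 32 high, top 5 mm chamfered, on a 72 mm flange where the ring comes to rest. A 22 mm spindle end reaches 50 mm above this point. The ring fits at 6 angles (its x = nut x + multiples of 60 deg), 1 mm play a side, 0.1 rad in turning.
- spindle_nut (a joint): Turn of the nut: 0 = hand-tight at the start, positive = tightened, clockwise seen from above. It takes 0.9 to 1.25 N m to start and about 1.1 N m more per rad; the wrench breaks over somewhere between 0.25 and 0.8 rad, different each time. It stays where it is left.
- arbor: Heavy fixed arbor stand that carries the nut: grey round foot 150 mm across and 18 high, a four-knife aluminium cutter block 40 to 75 mm above the bench reaching 64 mm from the axis, spacer collar and flange on top. Origin: centre of its foot on the bench; z up.
- offcut: Bystander: flat wooden offcut with a dark bark edge, 90 x 140 x 28 mm, origin at the centre of its underside. Not to be moved.
- spare_collar: Bystander: steel spacer ring 54 mm across, 20 high, origin at the centre of its underside. Not to be moved.
- wax_tin: Bystander: round metal tin 72 mm across, 45 high, origin at the centre of its underside. Not to be moved.
- mallet: Bystander: wooden mallet lying down, head 65 x 120 x 60 mm centred 90 mm along its x, handle 26 mm thick reaching to 160 mm the other way; origin on the bench under the middle. Not to be moved.
Not all that is in view belongs to the job. Of the things that look like the wrench, the larger one is meant.

How it is judged:
By the outcome, as a careful person would: the job done as asked, in the order asked, and still so for the second after the job is handed in, with the robot touching nothing.
It also fails if it takes over 58 s, if anything falls off the work surface, if the arm or the gripper's body presses on something with over 40 N, if the wrist force passes 120 N, or if a joint passes its speed limit or range.

## Robot

A 6-joint arm with a two-finger parallel gripper is mounted at the origin on the work surface. World frame = base frame: x ahead of the robot, y to its left, z up, the work surface at z = 0. Lengths are in mm, angles in rad, forces in N, time in s.
With the tool pointing down it reaches from about 325 to 900 mm from the base axis. Payload 6.1 kg.
Tool frame: the origin (TCP) lies midway between the tips of the shut fingers; the grasp point (between the pads) lies 19 mm behind it; z points along the fingers, y is the line along which they close (so a half turn about z gives the same grasp; the last joint's range is limited). The gripper opens to 85 mm and grips with 20 to 120 N. Pads are 22 mm wide; open, the fingers measure 114 mm over their backs; the gripper's body (76 mm by 85 mm) begins 54 mm behind the grasp point. The pads swing forward as they close: fully open they stand 13 mm farther back than shut.
Start: joints at [1.02, 0.22, 1.526, -0, 1.395, -0.126], TCP at [257.584, 569.444, 231.3] pointing down, gripper open.
Joint ranges: [-2.98, 2.98], [-0.91, 2.08], [0.09, 2.57], [-1.24, 4.39], [0.2, 2.65], [-2.68, 2.68]. Speed limits (rad/s): [2.57, 2.57, 3.01, 3.14, 3.14, 3.14].

## Interface

Orientations are given as a 3x3 rotation matrix whose columns are the frame's x, y, z axes.
In Python, from cell import arm gives the robot as it stands.
- The arm moves only by the shell command python3 -m pendant 'ROWS'. ROWS is JSON, a list that holds one entry, the list of rows, each a list of 5 numbers: the shift along the tool's x, y, z in units of 30 mm (1.0 is 30 mm), then the turn about the tool's z in degrees, then the finger opening in mm, from 0 to 85.4. In form: [[[tx, ty, tz, spin, gripper], ...]]. A call has 1 to 8 rows; each row shifts and turns the commanded pose from where the row before left it, along the tool's axes as they then stand; what a row does not reach is not made up. A row lasts 1/12 s, in which the tool goes at most 41.7 mm and 7.16 degrees, less where a joint would pass 70% of its speed; a pose out of reach is approached as far as the arm can. A call is refused whole if a number of a shift passes 1 or a number of a turn 7.16, either way. A call with a gripper value outside its range is refused whole. The fingers move at their own pace and stop on an object; the grip force is fixed at half the most. Time passes only in rows, so rows that do not move let the fingers close. It gives the time, the measured TCP pose, the force, the opening and the grip force at its end, in the units of the state.
- arm.read_state(): the state, without advancing time (a new reading comes with each control period).
- arm.camera(name): name is "scene" or "top" or "wrist"; returns the picture (384x512x3 uint8, blue, green, red); there is no depth.
- arm.camera_model(name): a dict with "fx", "fy", "cx", "cy" (pixels), "rvec" (rotation vector, rad) and "tvec" (3), from world to camera coordinates, as OpenCV has them. Camera axes: x right, y down, z forward; pixel columns grow to the right and rows downward; lengths in mm; the calibration is good to about 2 mm. A picture is of the moment at which its call begins: read the wrist's pose just before it. camera_model takes no time and is no camera call; for the wrist camera it gives the pose at the moment of the call.
- arm.close_job(): hands the job in; it is judged then, once.
Trained networks look in the newest picture that a camera, given by its name, has taken for a name from the list of things; names that differ only in an ending like _2 or _b are one class to them, and where a whole thing is asked for, a point or a joint stands for the part that bears it (a point fixed in the world has none). Each returns a list of dicts, best first, with "score" (0 to 1); they miss things now and then, are a little off and sometimes report something else, mostly with a low value. They report only what shows in the picture. A call takes as long as a camera call. They do not tell look-alikes from the thing itself.
- arm.look_for(camera, target): "xy" ([column, row] in pixels, amid what is visible of it).
The state is a dict: "time_s": time; "qpos": joint angles; "joint_vel": joint speeds; "joint_efforts": joint torques, N m; "tool_pos": TCP position; "tool_rot": TCP orientation; "force": force on the tool from outside, world axes, zero at the start; "wrist_torque": the same for the moment, N m; "opening": finger opening in mm; "finger_force": force on a finger pad.
Only numpy, scipy, OpenCV 4.12 (cv2) and the standard library are available. Lean on these libraries where they do the work, as an engineer would, in place of code of your own. Each camera call takes 0.05 s, during which the arm holds its last target. There are 200 camera calls.

## Working session

There is one attempt and no reset: what is moved stays moved. The work goes in short steps, Python scripts to look and compute and a shell command to move; the robot and the scene stay as the last step left them, time stands still between calls to the robot, and variables do not carry over. Pictures are saved under pics/ and viewed, at most 10 in all, crops included, and the job is handed in when it is done.

```bash
ls; mkdir -p pics
cat > h.py <<'E'
import numpy as np, cv2, json
from cell import arm
def cam(n):
    m=arm.camera_model(n); R=cv2.Rodrigues(np.array(m["rvec"],float))[0]; t=np.array(m["tvec"],float).ravel()
    K=np.array([[m["fx"],0,m["cx"]],[0,m["fy"],m["cy"]],[0,0,1]],float); return K,R,t
def ray(n,px,z,M=None):
    K,R,t=M or cam(n); d=R.T@np.linalg.solve(K,[px[0],px[1],1.]); c=-R.T@t
    return c+d*(z-c[2])/d[2]
def proj(n,P,M=None):
    K,R,t=M or cam(n); p=(R@np.atleast_2d(P).T).T+t; p=p@K.T; return p[:,:2]/p[:,2:]
E
python3 - <<'E'
from h import *
a=arm.camera("scene");b=arm.camera("top")
cv2.imwrite("pics/s.png",a);cv2.imwrite("pics/t.png",cv2.resize(b,(800,600)))
for n in("scene","top"):
    print(n,-cam(n)[1].T@cam(n)[2],cam(n)[0][0,0])
    for w,z in(("wrench",15),("wrench_grip",13),("nut_seat",127),("arbor",75),("offcut",28),("spare_collar",20),("wax_tin",45),("mallet",40)):
        print(w,[(np.round(r["xy"]),round(r["score"],2),np.round(ray(n,r["xy"],z))) for r in arm.look_for(n,w)[:3]])
print(arm.read_state())
E
```

```text
pics
scene [1122.36924743 -165.20863688  831.0243231 ] 401.642985188518
wrench [(array([298., 132.]), 0.8, array([332., 176.,  15.])), (array([304., 180.]), 0.68, array([506., 137.,  15.]))]
wrench_grip [(array([335., 174.]), 0.88, array([505., 225.,  13.])), (array([294., 145.]), 0.43, array([377., 151.,  13.])), (array([306., 180.]), 0.38, array([507., 143.,  13.]))]
nut_seat [(array([197., 205.]), 0.65, array([ 607., -152.,  127.]))]
arbor [(array([201., 226.]), 0.6, array([ 627., -151.,   75.]))]
offcut [(array([280., 292.]), 0.77, array([797., -14.,  28.]))]
spare_collar [(array([162., 289.]), 0.77, array([ 730., -256.,   20.]))]
wax_tin [(array([384., 250.]), 0.97, array([762., 235.,  45.])), (array([279., 290.]), 0.73, array([798., -18.,  45.]))]
mallet [(array([120., 227.]), 0.94, array([ 564., -332.,   40.]))]
top [373.21773708 -57.18222188 981.38505275] 386.22485127410107
wrench [(array([185., 211.]), 0.98, array([515., 152.,  15.])), (array([179., 282.]), 0.73, array([338., 164.,  15.]))]
wrench_grip [(array([158., 220.]), 0.61, array([493., 221.,  13.])), (array([181., 21
[... 556 characters left out ...]
70776e+00, -1.26085711e-01]), 'joint_vel': array([-0.00074129,  0.00111992, -0.0006966 ,  0.00034564,  0.00054077,
       -0.00018409]), 'joint_efforts': array([ 1.24669538e-05, -4.96820211e+01, -3.89748323e+01, -2.68979720e-04,
        3.82827930e-04, -4.27660825e-05]), 'tool_pos': array([257.60246511, 569.43878612, 231.31567816]), 'tool_rot': array([[-9.11109249e-01,  4.12164938e-01,  1.96268917e-05],
       [ 4.12164938e-01,  9.11109249e-01,  2.33289510e-06],
       [-1.69207050e-05,  1.02150389e-05, -1.00000000e+00]]), 'force': array([-0.11949645, -0.3601931 , -0.20156557]), 'wrist_torque': array([ 0.02576069,  0.00684902, -0.00632356]), 'finger_force': 0.0, 'opening': 85.71900102783614}
```

View pics/t.png

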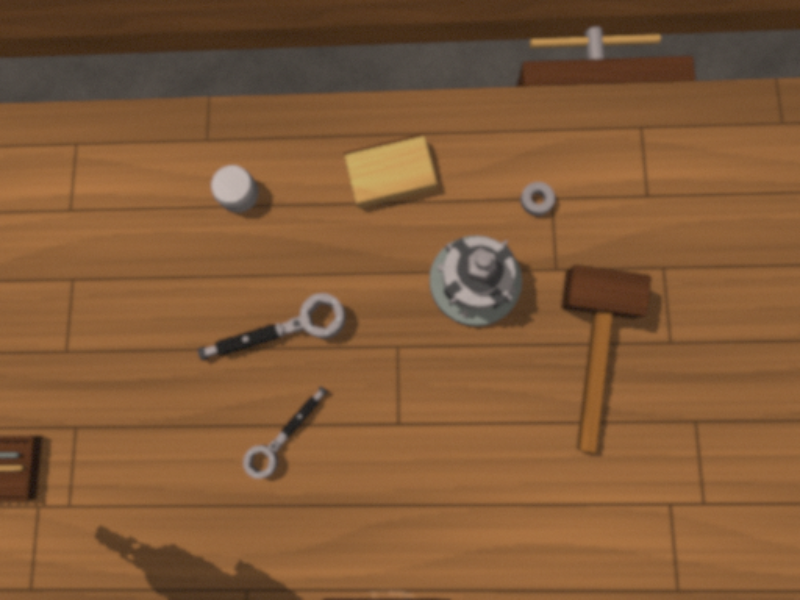

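View pics/s.png

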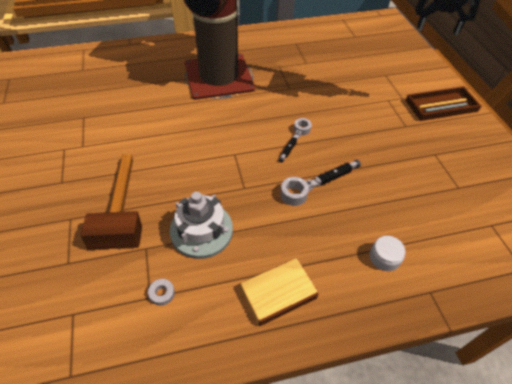

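The top view shows the large wrench with its ring at about (322,316) and handle end at (203,352), and the nut at (483,262). The smaller look-alike is at (260,460). The scene view agrees with this layout.

Run:
```python
from h import *
f=.64
r=ray("top",[322*f,316*f],34);e=ray("top",[203*f,352*f],13+8);g=ray("top",[246*f,339*f],25)
r2=ray("scene",[294,187],34);e2=ray("scene",[357,163],20)
print(r,e,g,np.linalg.norm((r-e)[:2]));print(r2,e2,np.linalg.norm((r2-e2)[:2]))
print("nut top spindle",ray("top",[483*f,256*f],145),ray("scene",[197,196],145))
s=arm.read_state();M=cam("wrist");print("wristcam in tool",s["tool_rot"].T@(-M[1].T@M[2]-s["tool_pos"]),"\n",M[1]@s["tool_rot"],M[0][0,0])
d=(e-r)[:2];print("handle ang",np.degrees(np.arctan2(d[1],d[0])),"toolx ang",np.degrees(np.arctan2(s["tool_rot"][1,0],s["tool_rot"][0,0])))
```

```text
[533.60142722  95.79671449  34.        ] [479.89654902 291.09444624  21.        ] [499.52765252 220.21962228  25.        ] 202.54732279008442
[537.56696434  97.37488461  34.        ] [486.03382706 293.62952018  20.        ] 202.90772834827266
nut top spindle [ 597.54334231 -151.53635592  145.        ] [ 596.25118966 -148.5492505   145.        ]
wristcam in tool [  74.36781367   -0.19457848 -143.04405967] 
 [[-1.43785436e-03  9.99998824e-01 -5.33572968e-04]
 [-9.56733345e-01 -1.53089454e-03 -2.90962133e-01]
 [-2.90962607e-01  9.21258807e-05  9.56734421e-01]] 283.0529089577264
handle ang 105.37570628428799 toolx ang 155.65909442054527
```

```bash
python3 -m pendant '[[[-0.85,-0.555,0,0,85],[-0.85,-0.555,0,0,85],[-0.85,-0.555,0,0,85],[-0.85,-0.555,0,0,85],[-0.85,-0.555,0,0,85],[-0.85,-0.555,0,0,85],[-0.85,-0.555,0,0,85],[-0.85,-0.555,0,0,85]]]' >/dev/null
python3 -m pendant '[[[-0.85,-0.555,0,0,85],[-0.85,-0.555,0,0,85],[-0.85,-0.555,0,0,85],[-0.85,-0.555,0,0,85],[-0.85,-0.555,0,0,85],[-0.85,-0.555,0,0,85],[-0.85,-0.555,0,0,85],[-0.85,-0.555,0,0,85]]]' 
python3 -m pendant '[[[0,0,0,7.16,85],[0,0,0,7.16,85],[0,0,0,7.16,85],[0,0,0,7.16,85],[0,0,0,7.16,85],[0,0,0,7.16,85],[0,0,0,7.16,85],[0,0,0,0,85]]]'
python3 - <<'E'
from h import *
a=arm.camera("wrist");M=cam("wrist");print(M)
for w in("wrench","wrench_grip"):print(w,[(r["xy"],r["score"],ray("wrist",r["xy"],17,M)) for r in arm.look_for("wrist",w)[:2]])
cv2.imwrite("pics/w1.png",a)
E
```

```text
time_s: 2.23
tool_pos: [520.2, 157.2, 231.5]
tool_rot: [[-0.911, 0.412, 0.0], [0.412, 0.911, 0.0], [-0.0, 0.0, -1.0]]
force: [0.3, 0.4, 0.1]
opening: 84.7
finger_force: 0.0
time_s: 2.9
tool_pos: [519.5, 158.5, 231.4]
tool_rot: [[-0.264, 0.965, 0.0], [0.965, 0.264, 0.0], [-0.0, 0.0, -1.0]]
force: [-0.0, 0.5, 0.2]
opening: 85.1
finger_force: 0.0
(array([[283.05290896,   0.        , 252.87443317],
       [  0.        , 283.05290896, 186.56624199],
       [  0.        ,   0.        ,   1.        ]]), array([[ 9.63209311e-01,  2.68752328e-01,  9.89589498e-05],
       [ 2.57111423e-01, -9.21595335e-01,  2.90784723e-01],
       [ 7.82402715e-02, -2.80061109e-01, -9.56788501e-01]]), array([-542.79861892,  -25.34061602,  383.56979477]))
wrench [([252.3, 154.0], 0.9, array([516.1906966 , 166.93717869,  17.        ])), ([108.3, 100.5], 0.61, array([331.12685601, 183.06481542,  17.        ]))]
wrench_grip [([246.3, 101.6], 0.93, array([492.03799558, 226.64041984,  17.        ])), ([141.6, 147.5], 0.76, array([378.90919917, 137.26724166,  17.        ]))]
```

View pics/w1.png

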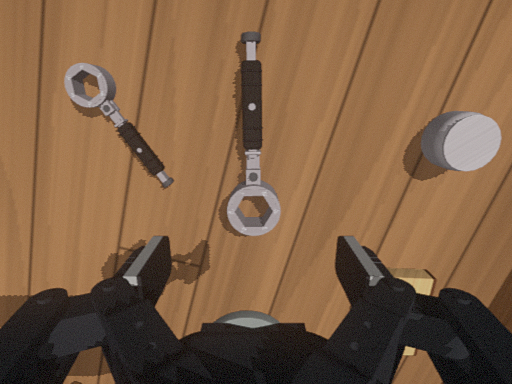

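The wrist view shows the large wrench upright in the image: ring (254,209), hinge pin (253,176), bare bar (253,155), sleeve pin (252,107), handle end (251,38).

Run:
```python
from h import *
r=ray("wrist",[254,208],34);print("ring",r,ray("wrist",[254,211],0))
h=ray("wrist",[253,176],22);p=ray("wrist",[252,107],25);e=ray("wrist",[251,37],20)
for n,q in zip("hpe",(h,p,e)): print(n,q,np.linalg.norm((q-r)[:2]))
d=(e-r)[:2];a=np.arctan2(d[1],d[0]);print(np.degrees(a))
s=arm.read_state();u=d/np.linalg.norm(d)
for k in(66,90,130):
    g=np.array([*(r[:2]+u*k),5]);print(k,g,s["tool_rot"].T@(g-s["tool_pos"])/30)
img=arm.camera("wrist");cv2.imwrite("pics/w2.png",cv2.resize(img[130:250,190:320],None,fx=5,fy=5,interpolation=2))
```

```text
ring [536.37525539 102.97955968  34.        ] [541.32282942  85.91368586   0.        ]
h [524.49527845 140.54833525  22.        ] 39.40236985499134
p [500.22207796 222.58639825  25.        ] 124.95138282757343
e [478.67965401 295.36578716  20.        ] 200.85129559565743
106.69370663813561
66 [517.41640486 166.19792716   5.        ] [2.64197586e-01 2.81700361e-04 7.54511013e+00]
90 [510.5222774  189.18642443   5.        ] [ 1.06409148 -0.01274766  7.54508939]
130 [499.03206496 227.50058654   5.        ] [ 2.39724796 -0.03446326  7.54505481]
```

View pics/w2.png

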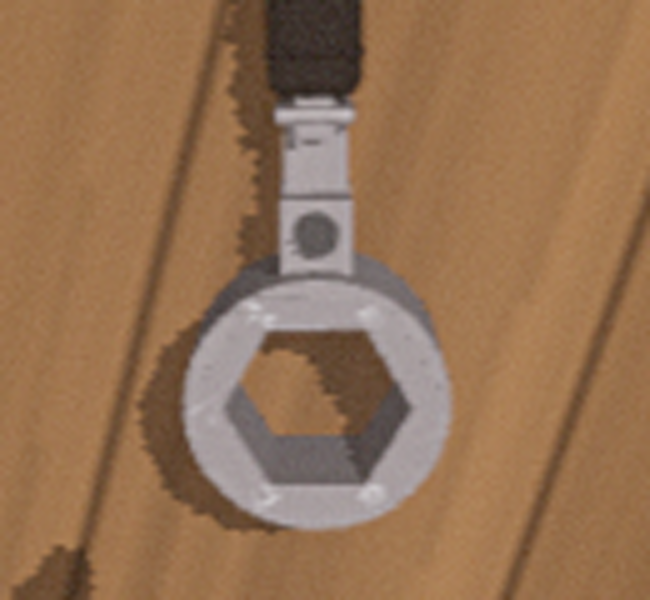

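```bash
python3 -m pendant '[[[0.3,0,0.8,-1.2,85],[0.3,0,0.8,0,85],[0.3,0,0.8,0,85],[0.16,0,0.8,0,85],[0,0,0.8,0,85],[0,0,0.8,0,85],[0,0,0.8,0,85],[0,0,0.8,0,85]]]' >/dev/null
python3 -m pendant '[[[0,0,0.5,0,85],[0,0,0.4,0,85],[0,0,0.22,0,85],[0,0,0,0,60],[0,0,0,0,40],[0,0,0,0,0],[0,0,0,0,0],[0,0,0,0,0]]]'
python3 -m pendant '[[[0,0,0,0,0],[0,0,0,0,0],[0,0,0,0,0],[0,0,0,0,0]]]'
```

```text
time_s: 4.43
tool_pos: [511.4, 189.3, 6.8]
tool_rot: [[-0.288, 0.958, 0.002], [0.958, 0.288, 0.0], [-0.0, 0.002, -1.0]]
force: [-1.1, -1.5, 0.9]
opening: 25.4
finger_force: 0.4
time_s: 4.77
tool_pos: [511.5, 189.3, 6.9]
tool_rot: [[-0.288, 0.958, 0.002], [0.958, 0.288, 0.0], [-0.0, 0.002, -1.0]]
force: [-0.9, 0.4, 6.0]
opening: 22.6
finger_force: 61.0
```

```bash
python3 -m pendant '[[[0,0,-0.2,0,0],[0,0,-0.4,0,0],[0,0,-0.7,0,0],[0,0,-1,0,0],[0,0,-1,0,0],[0,0,-1,0,0],[0,0,-1,0,0],[0,0,-1,0,0]]]' >/dev/null
python3 -m pendant '[[[0,0,-0.6,0,0],[0,0,-0.3,0,0],[0,0,-0.1,0,0],[0,0,0,0,0],[0,0,0,0,0]]]'
python3 - <<'E'
from h import *
a=arm.camera("wrist");cv2.imwrite("pics/w3.png",a)
cv2.imwrite("pics/s3.png",arm.camera("scene"))
s=arm.read_state();print(s["wrist_torque"],s["tool_pos"])
E
```

```text
time_s: 5.85
tool_pos: [509.4, 188.8, 222.9]
tool_rot: [[-0.288, 0.958, -0.003], [0.958, 0.288, -0.001], [0.0, -0.003, -1.0]]
force: [0.1, 0.1, -5.2]
opening: 22.6
finger_force: 59.8
[ 0.10863881  0.01626559 -0.05097469] [509.31426806 188.77478055 222.45678891]
```

View pics/w3.png

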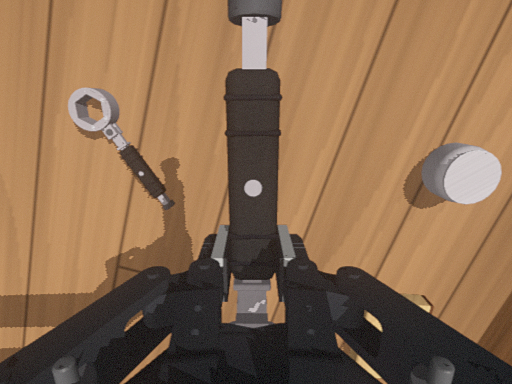

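The wrist view shows the handle held straight along the tool: pin (253,188), end cap (255,10). The gripper hides the ring. Next I move beside the nut to see its angle.

```bash
python3 -m pendant '[[[-0.3,-0.1,0,0,0],[-0.6,-0.2,0,0,0],[-0.9,-0.26,0,0,0],[-0.9,-0.26,0,0,0],[-0.9,-0.26,0,0,0],[-0.9,-0.26,0,0,0],[-0.9,-0.26,0,0,0],[-0.9,-0.26,0,0,0]]]' >/dev/null
python3 -m pendant '[[[-0.9,-0.26,0,0,0],[-0.9,-0.26,0,0,0],[-0.9,-0.26,0,0,0],[-0.9,-0.26,0,0,0],[-0.9,-0.26,0,0,0],[-0.9,-0.26,0,0,0],[-0.9,-0.26,0,0,0],[-0.9,-0.26,0,0,0]]]' >/dev/null
python3 -m pendant '[[[-0.6,-0.2,0,0,0],[-0.4,-0.1,0,0,0],[-0.2,0,0,0,0],[0,0,0,0,0],[0,0,0,0,0]]]'
python3 - <<'E'
from h import *
s=arm.read_state();a=arm.camera("wrist");M=cam("wrist");np.savez("w4.npz",a=a,K=M[0],R=M[1],t=M[2])
r=arm.look_for("wrist","nut_seat");print(r[:2]);p=np.int32(proj("wrist",[597,-150,127],M)[0]);print(p,s["tool_pos"])
if r:p=np.int32(r[0]["xy"])
x0=max(0,min(p[0]-65,382));y0=max(0,min(p[1]-60,264));print(x0,y0)
cv2.imwrite("pics/w4.png",cv2.resize(a[y0:y0+120,x0:x0+130],None,fx=5,fy=5,interpolation=2))
E
```

```text
time_s: 7.7
tool_pos: [515.6, -269.1, 224.2]
tool_rot: [[-0.288, 0.958, -0.001], [0.958, 0.288, 0.001], [0.001, -0.0, -1.0]]
force: [1.1, -0.5, -5.0]
opening: 22.5
finger_force: 59.7
[{'xy': [373.0, 79.2], 'score': 0.63}, {'xy': [345.7, 82.2], 'score': 0.62}]
[393  79] [ 515.63950134 -269.12766929  224.19676667]
308 19
```

View pics/w4.png

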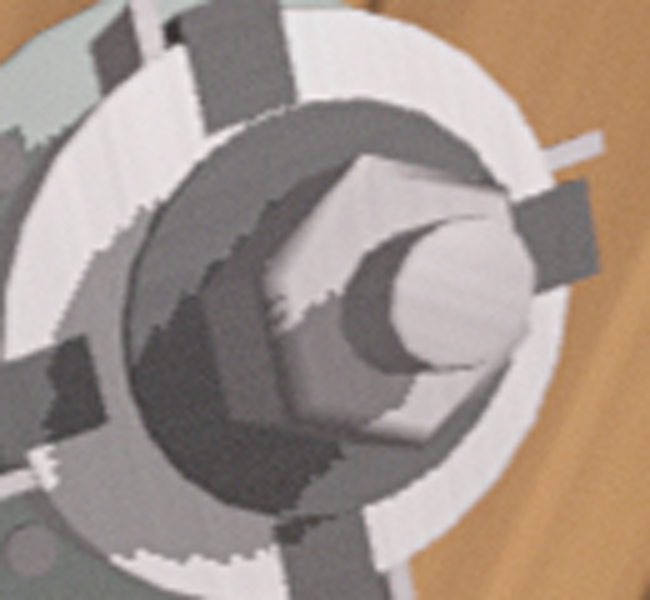

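The crop shows the hexagon nut clearly. Spindle-top centre is at crop (461,293); the top corners are near (365,155), (268,275), (297,410), (425,440) and (515,195).

```bash
cat > nut.py <<'E'
from h import *
from scipy.optimize import minimize
z=np.load("w4.npz");M=(z["K"],z["R"],z["t"]);a=z["a"];x0,y0=308,19
px=lambda c:[x0+(c[0]+.5)/5-.5,y0+(c[1]+.5)/5-.5]
c=ray("wrist",px((461,293)),145,M);print("spindle top",c,"flange fit:")
V=[(365,155),(268,275),(297,410),(425,440),(515,195)]
for v in V:
    q=ray("wrist",px(v),125,M)-c;print(v,np.linalg.norm(q[:2]),np.degrees(np.arctan2(q[1],q[0]))%60)
# edge-gradient fit of the hexagon (z=122 outline, R 23.67, and z=127 smaller) and base
g=cv2.GaussianBlur(cv2.cvtColor(a,6),(0,0),.8).astype(float);G=np.hypot(cv2.Sobel(g,6,1,0),cv2.Sobel(g,6,0,1)).astype(np.float32)
def outl(cx,cy,th,zz,R):
    t=th+np.arange(7)*np.pi/3;v=np.c_[cx+R*np.cos(t),cy+R*np.sin(t),np.full(7,zz)]
    return np.vstack([v[i]+np.linspace(0,1,25)[:,None]*(v[i+1]-v[i]) for i in range(6)])
def circ(cx,cy,zz,R):
    t=np.linspace(0,6.28,120);return np.c_[cx+R*np.cos(t),cy+R*np.sin(t),np.full(120,zz)]
def sc(p):
    cx,cy,th=p;S=0
    for P,w in((outl(cx,cy,th,122,23.67),1),(circ(cx,cy,95,36),1),(circ(cx,cy,145,11),1)):
        q=proj("wrist",P,M).astype(np.float32);S+=w*cv2.remap(G,q[:,:1],q[:,1:],1).mean()
    return -S
best=min((minimize(sc,[c[0]+dx,c[1]+dy,np.radians(d)],method="Nelder-Mead") for d in range(0,60,6) for dx in(-2,2) for dy in(-2,2)),key=lambda r:r.fun)
print(best.x[:2],np.degrees(best.x[2])%60,best.fun)
o=cv2.resize(a[y0:y0+120,x0:x0+130],None,fx=5,fy=5,interpolation=2)
cx,cy,th=best.x
for P in(outl(cx,cy,th,122,23.67),circ(cx,cy,95,36),circ(cx,cy,145,11),outl(cx,cy,th,95,23.67)):
    for q in (proj("wrist",P,M)-[x0,y0])*5+2: cv2.circle(o,tuple(np.int32(q)),1,(0,0,255),-1)
cv2.imwrite("pics/w5.png",o)
E
python3 nut.py
```

```text
spindle top [ 592.8273998  -150.90420776  145.        ] flange fit:
(365, 155) 23.192491114981124 7.699423407835326
(268, 275) 21.919804941008273 5.683619712968124
(297, 410) 21.903701131424345 5.331799625737673
(425, 440) 22.35332755986415 5.42895995943465
(515, 195) 22.589218842156168 1.506353885391782
[ 593.22595861 -151.14838245] 2.401648816928791 -420.43804931640625
```

View pics/w5.png

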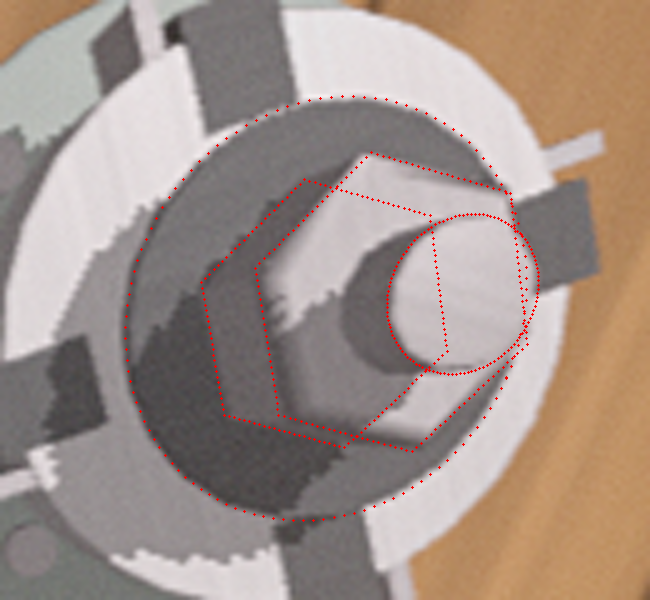

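The overlay fits the nut well: axis (593.2,-151.1), corners at about 3°, so flats at about 33° (mod 60). A handle angle of 93° suits. Now I check the in-hand pose from the w3 picture features.

Run:
```python
from h import *
from scipy.optimize import least_squares
a=arm.camera("wrist");M=cam("wrist");s=arm.read_state();R,p=s["tool_rot"],s["tool_pos"]
# fiducial: pin dot bright pixels
hsv=a[150:230,235:270].astype(int).min(2);ys,xs=np.nonzero(hsv>130);pin=[xs.mean()+235,ys.mean()+150];print("pin",pin,len(xs))
row=a[40,200:310].astype(int).min(1);b=np.nonzero(row>130)[0]+200;print("bar cols at row 40",b.min(),b.max())
row=a[120,200:310].astype(int).sum(1);b2=np.nonzero(row<170)[0]+200;print("sleeve cols row120",b2.min(),b2.max())
for zo in(-18.1,):
  for X in(30,33,35.7,38): print(X,proj("wrist",R@[X,0,zo]+p,M))
for X in(112,116.7,120): print("end",X,[proj("wrist",R@[X,0,zz]+p,M).round(1).tolist() for zz in(-5,-12,-18)])
c,sn=np.cos(np.radians(93)),np.sin(np.radians(93))
T=np.array([593.2,-151.1,p[2]])+94.5*np.array([c,sn,0]);print("target",T,R.T@(T-p)/30,np.degrees(np.arctan2(R[1,0],R[0,0])))
```

```text
pin [np.float64(252.75757575757575), np.float64(187.53246753246754)] 231
bar cols at row 40 242 309
sleeve cols row120 227 278
30 [[253.32523524 199.30198396]]
33 [[253.31862029 193.20840091]]
35.7 [[253.31259136 187.65465499]]
38 [[253.3073982  182.87080833]]
end 112 [[[253.1, 8.2]], [[253.1, 2.8]], [[253.1, -2.4]]]
end 116.7 [[[253.1, -4.5]], [[253.1, -10.7]], [[253.1, -16.7]]]
end 120 [[[253.1, -13.6]], [[253.1, -20.4]], [[253.1, -26.9]]]
target [588.25425214 -56.72950897 224.63760299] [6.06190424e+00 4.35303766e+00 2.77161638e-03] 106.82646372542085
```

```bash
python3 -m pendant '[[[0.4,0.3,0,0,0],[0.8,0.6,0,0,0],[0.9,0.65,0,0,0],[0.9,0.65,0,0,0],[0.9,0.65,0,0,0],[0.9,0.65,0,0,0],[0.8,0.5,0,0,0],[0.46,0.35,0,0,0]]]' >/dev/null
python3 -m pendant '[[[0,0,0,4,0],[0,0,0,5,0],[0,0,0,4.8,0],[0,0,0,0,0],[0,0,0,0,0],[0,0,0,0,0]]]'
python3 - <<'E'
from h import *
s=arm.read_state();R,p=s["tool_rot"],s["tool_pos"];print(p,np.degrees(np.arctan2(R[1,0],R[0,0])))
out=[]
for n in("scene","top"):
    a=arm.camera(n);cv2.imwrite(f"pics/raw6_{n}.png",a)
    q=np.int32(proj(n,[593,-151,190])[0]);x0,y0=q[0]-40,q[1]-45
    out.append(cv2.resize(a[y0:y0+120,x0:x0+80],None,fx=5,fy=5,interpolation=2));print(n,x0,y0)
cv2.imwrite("pics/c6.png",np.hstack(out))
E
```

```text
time_s: 9.02
tool_pos: [588.3, -57.7, 224.8]
tool_rot: [[-0.054, 0.999, 0.0], [0.999, 0.054, 0.0], [0.0, 0.0, -1.0]]
force: [-0.6, 0.1, -4.2]
opening: 22.5
finger_force: 59.7
[588.30672342 -57.71100491 224.83003332] 93.11524848549105
scene 153 136
top 271 115
```

View pics/c6.png

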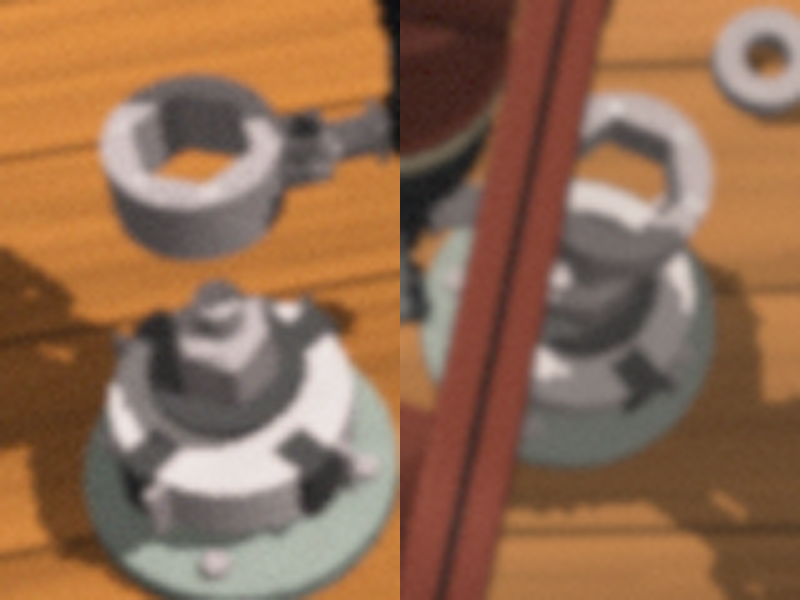

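The scene crop shows the ring hovering above and slightly behind the nut, seemingly level, with its top ellipse centred near crop (191,143). I fit both in the same image.

```bash
cat > fit.py <<'E'
from h import *
from scipy.optimize import minimize
def grad(a):
    g=cv2.GaussianBlur(cv2.cvtColor(a,6),(0,0),.7).astype(float);return np.hypot(cv2.Sobel(g,6,1,0),cv2.Sobel(g,6,0,1)).astype(np.float32)
t=np.linspace(0,2*np.pi,180,endpoint=False)
def circ(R,z):return np.c_[R*np.cos(t),R*np.sin(t),np.full(len(t),z)]
def hexa(r,z):
    v=np.radians(30+60*np.arange(7));v=np.c_[np.cos(v),np.sin(v)]*r/np.cos(np.pi/6)
    P=np.vstack([v[i]+np.linspace(0,1,25)[:,None]*(v[i+1]-v[i]) for i in range(6)]);return np.c_[P,np.full(len(P),z)]
def val(G,P,M):
    q=proj("",P,M).astype(np.float32);return cv2.remap(G,q[:,:1],q[:,1:],1).ravel()
def rot(yaw,pitch):
    c,s=np.cos(yaw),np.sin(yaw);cp,sp=np.cos(pitch),np.sin(pitch)
    return np.array([[c,-s,0],[s,c,0],[0,0,1]])@np.array([[cp,0,-sp],[0,1,0],[sp,0,cp]])
def ringpts(p,M):
    Rm=rot(p[3],p[4]);C=-M[1].T@M[2];o=np.array(p[:3])
    top=circ(34.5,34)@Rm.T+o;bot=circ(34.5,0)@Rm.T+o;hx=hexa(21.5,34)@Rm.T+o
    n=(circ(1,0)@Rm.T);f=((C-bot)*n).sum(1)>0
    return [top,bot[f],hx]
def nutpts(p,M):
    o=np.array([p[0],p[1],95.]);Rm=rot(p[2],0);return [circ(36,0)@Rm.T+o,hexa(20.5,27)@Rm.T+o,circ(11,50)@Rm.T+o]
def fit(G,M,f,x0,scale):
    s=np.array(scale);fn=lambda u:-sum(val(G,P,M).mean() for P in f(x0+u*s,M));rs=np.random.RandomState(0)
    rs=[minimize(fn,rs.uniform(-1,1,len(s)),method="Nelder-Mead",options=dict(maxiter=600)) for _ in range(25)]
    b=min(rs,key=lambda r:r.fun);return x0+b.x*s,b.fun
E
python3 - <<'E'
from fit import *
a=cv2.imread("pics/raw6_scene.png");M=cam("scene");G=grad(a)
y=np.radians(93)
n,fn=fit(G,M,nutpts,np.array([593.2,-151.1,y]),[3,3,.08]);print("nut",n[:2],np.degrees(n[2]),fn)
r,fr=fit(G,M,ringpts,np.array([593.2,-152,218,y,0.]),[3,3,5,.06,.04]);print("ring",r[:3],np.degrees(r[3:]),fr)
q=proj("",np.vstack(nutpts(n,M)+ringpts(r,M)),M);x0,y0=153,136
o=cv2.resize(a[y0:y0+120,x0:x0+120],None,fx=5,fy=5,interpolation=2)
for u in (q-[x0,y0])*5+2:cv2.circle(o,tuple(np.int32(u)),1,(0,0,255),-1)
cv2.imwrite("pics/c7.png",o)
E
```

```text
nut [ 595.12313758 -150.83918407] 94.09498915955791 -402.77703857421875
ring [ 590.37383644 -150.85397514  209.86595049] [95.59031623 -0.58297721] -402.8934326171875
```

View pics/c7.png

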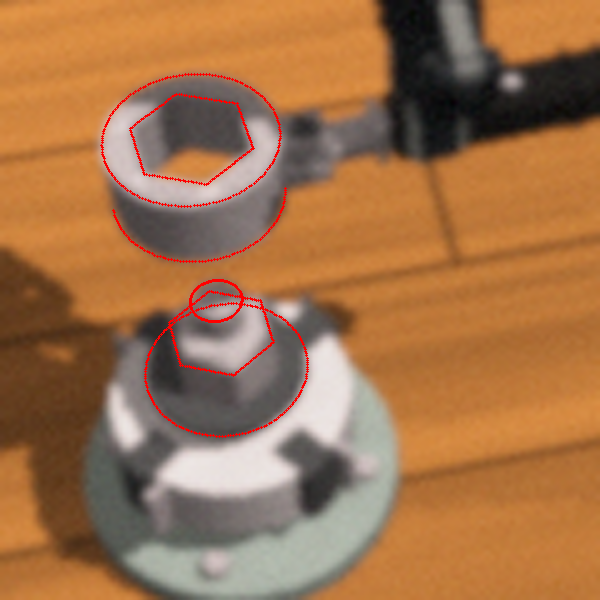

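Run:
```python
from fit import *
a=cv2.imread("pics/raw6_scene.png");M=cam("scene");G=grad(a);y=np.radians(93)
for z in(210,213,216,218):
    f=lambda p,M:ringpts([p[0],p[1],z,p[2],p[3]],M)
    r,fr=fit(G,M,f,np.array([593.2+(z-212),-152,y,0.]),[4,3,.06,.05]);print(z,r[:2],np.degrees(r[2:]),fr)
# top camera too (partially hidden): outer top circle only, right side
a=cv2.imread("pics/raw6_top.png");M=cam("top");G=grad(a)
for z in(210,214,218):
    def f(p,M):
        P=circ(34.5,34)+[p[0],p[1],z];q=proj("",P,M);return [P[(q[:,0]>309)&(q[:,1]<160)]]
    r,fr=fit(G,M,f,np.array([593.2,-152.]),[5,5]);print("top",z,r,fr)
def f(p,M):
    P=circ(64,75-95+0.)+[p[0],p[1],95];q=proj("",P,M);return [P[(q[:,0]>385)]]
```

```text
210 [ 590.48521633 -150.02059086] [94.25217132  0.86546186] -404.43792724609375
213 [ 593.15112924 -150.09346234] [93.4654145   0.71439597] -403.42327880859375
216 [ 595.4624389  -150.23605486] [93.37212501  0.64002123] -401.70806884765625
218 [ 597.18795376 -150.12109248] [93.60304835  0.80064288] -399.92694091796875
top 210 [ 590.86134649 -141.7251341 ] -172.41700744628906
top 214 [ 589.505158   -141.10428507] -171.88751220703125
top 218 [ 588.29085997 -140.46379645] -171.19239807128906
```

```bash
python3 -m pendant '[[[0,0,0.3,0,0],[0,0,0.5,0,0],[0,0,0.6,0,0],[0,0,0.6,0,0],[0,0,0.5,0,0],[0,0,0.25,0,0],[0,0,0,0,0],[0,0,0,0,0]]]'
python3 - <<'E'
from fit import *
s=arm.read_state();p0=s["tool_pos"];print(p0,s["force"])
a=arm.camera("scene");cv2.imwrite("pics/raw8.png",a);M=cam("scene");G=grad(a);y=np.radians(93)
zc=p0[2]-6.9
for z in(zc-3,zc-1,zc+1):
    f=lambda p,M:ringpts([p[0],p[1],z,p[2],p[3]],M)
    r,fr=fit(G,M,f,np.array([595,-151,y,0.]),[4,3,.06,.05]);print(z,r[:2],np.degrees(r[2:]),fr)
def f(p,M):
    P=circ(36,95)+[p[0],p[1],0];P=P[P[:,0]>p[0]];return [P,circ(11,145)+[p[0],p[1],0]]
n,fn=fit(G,M,f,np.array([595,-151.]),[3,3]);print("nut",n,fn)
q=proj("",np.vstack(f(n,M)+ringpts([*r[:2],z,*r[2:]],M)),M);x0,y0=153,136
o=cv2.resize(a[y0:y0+120,x0:x0+120],None,fx=5,fy=5,interpolation=2)
for u in (q-[x0,y0])*5+2:cv2.circle(o,tuple(np.int32(u)),1,(0,0,255),-1)
cv2.imwrite("pics/c8.png",o)
E
```

```text
time_s: 9.78
tool_pos: [588.2, -58.2, 141.9]
tool_rot: [[-0.051, 0.999, -0.001], [0.999, 0.051, 0.0], [0.0, -0.001, -1.0]]
force: [0.3, -0.4, -3.8]
opening: 22.4
finger_force: 59.6
[588.1801232  -58.24722843 141.8657017 ] [ 0.26767359 -0.35010427 -3.84701524]
131.9657016990696 [ 594.91014541 -153.47646959] [99.348988   -2.39692973] -393.65460205078125
133.9657016990696 [ 596.35923616 -153.00688279] [94.71913089 -1.65224744] -392.67218017578125
135.9657016990696 [ 597.8219041  -153.31444116] [98.12824422 -2.16604007] -391.3003845214844
nut [ 595.54529283 -151.15899589] -372.59783935546875
```

View pics/c8.png

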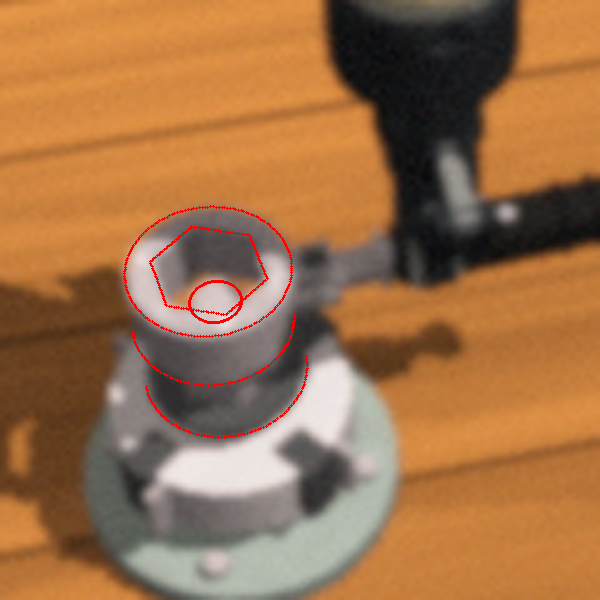

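The ring is about 1.5 mm too far toward −y compared with the nut, and the yaw is good. I correct that and lower gently.

```bash
python3 -m pendant '[[[0.05,0,0,-0.6,0],[0,0,0.1,0,0],[0,0,0.1,0,0],[0,0,0.1,0,0],[0,0,0,0,0]]]'
python3 -m pendant '[[[0,0,0.06,0,0],[0,0,0.06,0,0],[0,0,0,0,0]]]'
```

```text
time_s: 10.25
tool_pos: [587.8, -56.6, 132.5]
tool_rot: [[-0.062, 0.998, -0.001], [0.998, 0.062, 0.0], [0.0, -0.001, -1.0]]
force: [0.2, -0.8, -4.7]
opening: 22.7
finger_force: 59.8
time_s: 10.5
tool_pos: [588.1, -56.7, 129.2]
tool_rot: [[-0.062, 0.998, -0.001], [0.998, 0.062, 0.0], [0.0, -0.001, -1.0]]
force: [-1.2, -0.4, -4.6]
opening: 22.8
finger_force: 59.8
```

```bash
python3 -m pendant '[[[0,0,0.07,0,0],[0,0,0.07,0,0],[0,0,0,0,0]]]'
python3 -m pendant '[[[0,0,0.07,0,0],[0,0,0.07,0,0],[0,0,0,0,0]]]'
```

```text
time_s: 10.75
tool_pos: [588.0, -56.6, 124.7]
tool_rot: [[-0.062, 0.998, -0.001], [0.998, 0.062, 0.0], [0.0, -0.001, -1.0]]
force: [1.3, -0.5, -4.9]
opening: 22.8
finger_force: 59.7
time_s: 11.0
tool_pos: [588.0, -56.6, 120.6]
tool_rot: [[-0.062, 0.998, -0.001], [0.998, 0.062, 0.0], [0.0, -0.001, -1.0]]
force: [-0.3, 0.2, -4.7]
opening: 22.9
finger_force: 59.7
```

```bash
python3 -m pendant '[[[0,0,0.1,0,0],[0,0,0.1,0,0],[0,0,0.1,0,0],[0,0,0.07,0,0],[0,0,0.05,0,0],[0,0,0,0,0]]]'
python3 -m pendant '[[[0,0,0.05,0,0],[0,0,0.03,0,0],[0,0,0,0,0]]]'
python3 -m pendant '[[[0,0,0.03,0,0],[0,0,0.03,0,0],[0,0,0,0,0]]]'
```

```text
time_s: 11.5
tool_pos: [588.0, -56.6, 108.0]
tool_rot: [[-0.062, 0.998, -0.001], [0.998, 0.062, 0.0], [0.0, -0.001, -1.0]]
force: [0.4, -0.4, -5.2]
opening: 22.4
finger_force: 59.7
time_s: 11.75
tool_pos: [588.2, -56.7, 106.0]
tool_rot: [[-0.062, 0.998, -0.0], [0.998, 0.062, 0.0], [0.0, -0.0, -1.0]]
force: [0.1, 0.0, -4.5]
opening: 22.7
finger_force: 59.7
time_s: 12.0
tool_pos: [588.2, -56.7, 104.2]
tool_rot: [[-0.062, 0.998, -0.0], [0.998, 0.062, 0.0], [0.0, -0.0, -1.0]]
force: [0.3, 0.6, -4.2]
opening: 22.4
finger_force: 59.7
```

```bash
python3 -m pendant '[[[0,0,0.03,0,0],[0,0,0.03,0,0],[0,0,0,0,0]]]'
python3 -m pendant '[[[0,0,0.03,0,0],[0,0,0,0,0]]]'
python3 -m pendant '[[[0,0,0.03,0,0],[0,0,0,0,0]]]'
```

```text
time_s: 12.25
tool_pos: [588.3, -56.7, 102.5]
tool_rot: [[-0.062, 0.998, 0.0], [0.998, 0.062, -0.0], [-0.0, 0.0, -1.0]]
force: [0.6, -0.4, -3.1]
opening: 22.6
finger_force: 59.8
time_s: 12.42
tool_pos: [588.6, -56.7, 102.1]
tool_rot: [[-0.062, 0.998, 0.001], [0.998, 0.062, -0.0], [-0.0, 0.001, -1.0]]
force: [-1.1, 0.7, -1.6]
opening: 22.7
finger_force: 60.1
time_s: 12.58
tool_pos: [588.9, -56.7, 101.6]
tool_rot: [[-0.062, 0.998, 0.001], [0.998, 0.062, -0.0], [-0.0, 0.001, -1.0]]
force: [-0.6, 2.3, 1.2]
opening: 22.7
finger_force: 60.5
```

The ring has seated: the vertical load rose by about 5.7 N at a TCP height of 101.6, as expected. Next come a baseline of the handle in the wrist view and the first 12° of clockwise arc.

```bash
cat > chk.py <<'E'
from fit import *
s=arm.read_state();R,p=s["tool_rot"],s["tool_pos"];f=R.T@s["force"]
a=arm.camera("wrist").astype(int)
m=a[150:230,235:270].min(2);ys,xs=np.nonzero(m>130);pin=xs.mean()+235
def bar(r0,r1):
    # grey bar centre between sleeve and cap: bright pixels connected around col 255
    b=(a[r0:r1,215:295].min(2)>120)&(a[r0:r1,215:295].max(2)-a[r0:r1,215:295].min(2)<25)
    xs=np.nonzero(b)[1]+215;return (xs.mean().round(2),len(xs)) if len(xs) else None
d=p[:2]-[593.2,-151.1]
print("pos",p.round(1),"phi",np.degrees(np.arctan2(d[1],d[0])).round(2),"r",np.linalg.norm(d).round(1),"yaw",np.degrees(np.arctan2(R[1,0],R[0,0])).round(2),"F tool",f.round(1),"pin",pin.round(2),"bar",bar(28,45),bar(45,62),"t",s["time_s"])
cv2.imwrite("pics/last.png",a.astype(np.uint8))
E
python3 chk.py
python3 -m pendant '[[[0,0.11,0,2,0],[0,0.11,0,2,0],[0,0.11,0,2,0],[0,0,0,0,0]]]' | grep force
python3 chk.py
python3 -m pendant '[[[0,0.11,0,2,0],[0,0.11,0,2,0],[0,0.11,0,2,0],[0,0,0,0,0]]]' | grep force
python3 chk.py
```

```text
pos [588.9 -56.7 101.6] phi 92.61 r 94.5 yaw 93.55 F tool [ 2.3 -0.4 -1.2] pin 252.56 bar (np.float64(253.5), 408) (np.float64(253.5), 408) t 12.5833
force: [-8.6, -0.4, 6.2]
finger_force: 61.1
pos [597.  -57.  101.3] phi 87.72 r 94.2 yaw 87.49 F tool [-0.8 -8.6 -6.1] pin 252.0 bar (np.float64(251.0), 425) (np.float64(251.47), 409) t 12.9667
force: [-8.8, -0.2, 6.8]
finger_force: 61.2
pos [606.4 -57.8 101.2] phi 81.94 r 94.3 yaw 81.5 F tool [-1.6 -8.7 -6.8] pin 252.0 bar (np.float64(250.44), 410) (np.float64(250.5), 408) t 13.35
```

```bash
for i in 1; do python3 -m pendant '[[[0,0.11,0,2,0],[0,0.11,0,2,0],[0,0.11,0,2,0],[0,0,0,0,0]]]' | grep zz; python3 chk.py; done
python3 -m pendant '[[[0,0.11,0,2,0],[0,0.11,0,2,0],[0,0,0,0,0]]]' | grep zz; python3 chk.py
```

```text
pos [615.8 -59.5 101.1] phi 76.14 r 94.3 yaw 75.5 F tool [ -4.4 -10.3  -7.8] pin 251.94 bar (np.float64(249.56), 410) (np.float64(249.91), 394) t 13.7333
pos [621.9 -61.2 101.1] phi 72.31 r 94.3 yaw 71.5 F tool [ -3.3 -10.9  -8. ] pin 251.83 bar (np.float64(249.5), 408) (np.float64(249.5), 408) t 14.0333
```

```bash
python3 -m pendant '[[[0,0.11,0,2,0],[0,0.11,0,2,0],[0,0,0,0,0]]]' | grep zz; python3 chk.py
python3 -m pendant '[[[0,0.11,0,2,0],[0,0.11,0,2,0],[0,0,0,0,0]]]' | grep zz; python3 chk.py
```

```text
pos [627.7 -63.3 101. ] phi 68.56 r 94.3 yaw 67.51 F tool [ -3.9 -12.9  -9.7] pin 251.69 bar (np.float64(248.5), 408) (np.float64(248.82), 397) t 14.3333
pos [633.5 -65.8 101. ] phi 64.69 r 94.3 yaw 63.51 F tool [ -4.7 -13.7  -9.5] pin 251.55 bar (np.float64(251.5), 408) (np.float64(251.5), 408) t 14.6333
```

The handle bar jumped +3 px clockwise against the sleeve and the force levelled near 13.7 N, which suggests break-over. A small further step should confirm it.

```bash
python3 -m pendant '[[[0,0.11,0,2,0],[0,0,0,0,0],[0,0,0,0,0]]]' | grep zz; python3 chk.py
```

```text
pos [636.1 -67.1 101. ] phi 62.93 r 94.3 yaw 61.61 F tool [ -6.  -14.2 -10.8] pin 251.55 bar (np.float64(252.5), 408) (np.float64(252.5), 408) t 14.9333
```

```bash
python3 - <<'E'
s=open('chk.py').read()
s+='''
g=cv2.cvtColor(a.astype(np.uint8),6).astype(float)[30:58].mean(0)
d=np.gradient(g);L=np.arange(232,254);Rr=np.arange(255,278)
cl=(np.clip(d[L],5,None)-5);cr=(np.clip(-d[Rr],5,None)-5)
print("edges",(cl*L).sum()/cl.sum(),(cr*Rr).sum()/cr.sum())
'''
open('chk.py','w').write(s)
E
python3 chk.py
python3 -m pendant '[[[0,0.11,0,2,0],[0,0,0,0,0],[0,0,0,0,0]]]' | grep zz; python3 chk.py
```

```text
pos [636.1 -67.1 100.9] phi 62.95 r 94.3 yaw 61.63 F tool [ -6.8 -13.3 -10.2] pin 251.55 bar (np.float64(252.5), 408) (np.float64(252.5), 408) t 14.9833
edges 240.6353467561521 264.9543670264966
pos [638.9 -68.7 100.9] phi 60.99 r 94.2 yaw 59.62 F tool [ -6.9 -13.6 -10. ] pin 251.52 bar (np.float64(254.53), 409) (np.float64(254.33), 402) t 15.2833
edges 242.55007052186178 266.81773997569866
```

Confirmed: the bar moved another 2 px while the force stayed flat at about 13.6 N. The hinge is at roughly 0.13 rad, well short of the stop, so I ease back.

```bash
python3 -m pendant '[[[0,-0.055,0,-1,0],[0,-0.055,0,-1,0],[0,-0.055,0,-1,0],[0,-0.055,0,-1,0],[0,0,0,0,0]]]' | grep zz; python3 chk.py
python3 -m pendant '[[[0,-0.055,0,-1,0],[0,-0.055,0,-1,0],[0,0,0,0,0]]]' | grep zz; python3 chk.py
```

```text
pos [633.  -65.5 100.9] phi 65.09 r 94.4 yaw 63.69 F tool [ -5.4 -13.9 -11.1] pin 251.53 bar (np.float64(248.85), 398) (np.float64(249.5), 408) t 15.75
edges 237.07265388496464 261.3047895500726
pos [631.6 -64.9 101.2] phi 66.0 r 94.4 yaw 65.64 F tool [-5.4 -7.9 -6.7] pin 252.04 bar (np.float64(250.5), 408) (np.float64(250.53), 407) t 16.05
edges 238.45580404685836 262.84200829111006
```

```bash
python3 -m pendant '[[[0,-0.055,0,-1,0],[-0.01,-0.055,0,-1,0],[0,0,0,0,0]]]' | grep zz; python3 chk.py
python3 -m pendant '[[[-0.01,-0.03,0,-0.5,0],[0,0,0,0,0]]]' | grep zz; python3 chk.py
```

```text
pos [630.4 -64.3 101.4] phi 66.77 r 94.4 yaw 67.58 F tool [-4.9 -0.5 -2.2] pin 252.66 bar (np.float64(253.5), 408) (np.float64(253.5), 408) t 16.35
edges 241.50238473767885 265.8977798334875
pos [629.8 -64.1 101.4] phi 67.19 r 94.4 yaw 68.05 F tool [-5.6  1.5 -3. ] pin 252.76 bar (np.float64(253.53), 409) (np.float64(253.5), 408) t 16.5667
edges 241.63271028037386 266.0137174211248
```

```bash
python3 -m pendant '[[[0,0,0,0,26],[0,0,0,0,30],[0,0,0,0,36],[0,0,0,0,45],[0,0,0,0,55],[0,0,0,0,65],[0,0,0,0,75],[0,0,0,0,75]]]'; python3 chk.py
```

```text
time_s: 17.28
tool_pos: [629.5, -62.7, 100.8]
tool_rot: [[0.374, 0.927, -0.0], [0.927, -0.374, 0.0], [0.0, -0.0, -1.0]]
force: [-0.3, -0.2, 0.6]
opening: 74.8
finger_force: 0.0
pos [629.5 -62.7 100.8] phi 67.69 r 95.5 yaw 68.05 F tool [-0.2 -0.2 -0.6] pin 254.23 bar (np.float64(255.59), 411) (np.float64(255.5), 408) t 17.2833
edges 243.5 267.85741000467505
```

```bash
python3 -m pendant '[[[0,0,-0.2,0,75],[0,0,-0.5,0,75],[0,0,-0.8,0,75],[0,0,-0.9,0,75],[0,0,-0.9,0,75],[0,0,-0.9,0,75],[0,0,-0.6,0,75],[0,0,-0.2,0,75]]]'
python3 -m pendant '[[[0.5,0,-0.4,0,75],[0.8,0,0,0,75],[0.8,0,0,0,75],[0.5,0,0,0,75],[0,0,0,0,75]]]'
python3 - <<'E'
from fit import *
a=arm.camera("scene");cv2.imwrite("pics/raw9.png",a);M=cam("scene");G=grad(a)
r,fr=fit(G,M,ringpts,np.array([595,-151,94,np.radians(67),0.]),[3,3,4,.1,.05]);print("ring",r[:3],np.degrees(r[3:]),fr)
for n,z in(("scene",108),("wrist",108)):
    if n=="wrist":cv2.imwrite("pics/raw9w.png",arm.camera("wrist"))
    for w in("wrench_grip","wrench"):print(n,w,[(q["xy"],round(q["score"],2),ray(n,q["xy"],z).round(1)) for q in arm.look_for(n,w)[:2]])
for w,z in(("offcut",28),("spare_collar",20),("wax_tin",45),("mallet",40)):
    print(w,[(np.round(q["xy"]),round(q["score"],2)) for q in arm.look_for("scene",w)[:1]])
# bright pin dot near expected grip in wrist
W=cv2.imread("pics/raw9w.png");Mw=cam("wrist");u=np.radians(67.5);N=np.array([593.2,-151.1,0])
for k in(44,130,190):print(k,proj("wrist",N+[k*np.cos(u),k*np.sin(u),120],Mw))
E
```

```text
time_s: 18.0
tool_pos: [631.3, -63.3, 255.9]
tool_rot: [[0.374, 0.927, 0.007], [0.927, -0.374, -0.002], [0.001, 0.007, -1.0]]
force: [1.0, 1.1, 0.8]
opening: 75.5
finger_force: 0.0
time_s: 18.42
tool_pos: [658.8, 12.4, 261.7]
tool_rot: [[0.371, 0.929, -0.001], [0.929, -0.371, 0.001], [0.001, -0.001, -1.0]]
force: [-0.0, -0.1, -0.6]
opening: 75.0
finger_force: 0.0
ring [ 601.04866452 -151.10020274  101.15898439] [68.91972576 -0.95633761] -314.22723388671875
scene wrench_grip [([255.6, 215.3], 0.96, array([648.2, -31.8, 108. ]))]
scene wrench [([225.3, 210.1], 0.87, array([620. , -93.2, 108. ]))]
wrist wrench_grip [([30.5, 149.4], 0.77, array([449.3, 119.9, 108. ])), ([254.3, 206.2], 0.62, array([644.5, -28.4, 108. ]))]
wrist wrench [([253.1, 246.6], 0.72, array([624.3, -75. , 108. ])), ([35.1, 148.2], 0.66, array([454.6, 119.1, 108. ]))]
offcut [(array([278., 291.]), 0.69)]
spare_collar [(array([160., 289.]), 0.83)]
wax_tin [(array([385., 249.]), 0.76)]
mallet [(array([120., 225.]), 0.61)]
44 [[253.04951601 280.98498163]]
130 [[253.62920388 212.94860366]]
190 [[254.09285925 158.5306416 ]]
```

```bash
python3 -c "
from cell import arm
print(arm.close_job())"
```

```text
the job is handed in; nothing more can be done
None
```

The job is handed in at about 19 s. I tightened the nut roughly 0.4 rad clockwise until the handle broke over at about 0.13 rad of bend, short of its 0.36 rad stop, then eased the handle straight and let go. The final images put the wrench seated on the nut and the bystanders where they started; no verdict came back.

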